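# Hang the tea strainer on the carousel rack

### The arm

A 6-joint arm with a two-finger parallel gripper is mounted at the origin on a cart in front of the work surface, level with it; the furniture and walls round the work are solid. World frame = base frame: x ahead of the robot, y to its left, z up, the work surface at z = 0. Lengths are in m, angles in rad, forces in N, time in s.
With the tool pointing down it reaches from about 0.35 to 0.925 m from the base axis. Payload 6.4 kg.
Tool frame: the origin (TCP) lies midway between the tips of the shut fingers; the grasp point (between the pads) lies 19 mm behind it (robot.grip_depth is the distance from the TCP to the grasp point, in m); z points along the fingers, y is the line along which they close (so a half turn about z gives the same grasp; the last joint's range is limited). The gripper opens to 85 mm and grips with 20 to 120 N. Pads are 22 mm wide; open, the fingers measure 114 mm over their backs; the gripper's body (76 mm by 85 mm) begins 54 mm behind the grasp point. The pads swing forward as they close: fully open they stand 13 mm farther back than shut.
Start: joints at [-1.437, 0.245, 1.558, -0, 1.339, -0.174], TCP at [0.197, -0.619, 0.231] pointing down, gripper open.
Joint ranges: [-3.13, 3.13], [-1.02, 2.26], [0.13, 2.54], [-0.95, 4.09], [0.21, 2.88], [-2.74, 2.74]. Speed limits (rad/s): [2.57, 2.57, 3.14, 3.14, 3.14, 3.14].

### API

Orientations are given as a unit quaternion [w, x, y, z].
In Python, from bench import robot, imaging gives the robot as it stands. The module is installed in compiled form; this text tells all that it offers.
- The arm moves only by the tool drive_tool, never from a script. Its argument "motion" is a list of rows, each an object with "delta_rot": the turn, a rotation vector about the tool's x, y, z as a fraction of full scale, a list of three; "dp": the shift along the tool's x, y, z as a fraction of full scale, a list of three; "grip": the gripper command: -1 is fully open, 1 is shut, values between are in proportion. In form: [{"delta_rot": [wx, wy, wz], "dp": [x, y, z], "grip": grip}, ...]. A call has 1 to 12 rows; each row is the pose to reach, as a shift and turn from the pose commanded when the call began, along the tool's axes at that moment, turning the shorter way round; what a row does not reach only later rows make up. Full scale, the value 1, is 1 m for a shift and pi rad for a turn. A row lasts 1/10 s, in which the tool goes at most 50 mm and 8.59 degrees, less where a joint would pass 70% of its speed; a pose out of reach is approached as far as the arm can. A call with a number of a shift or a turn outside -1 to 1 is refused whole. A call with a gripper value outside its range is refused whole. The fingers move at their own pace and stop on an object; "grip_force" is the grip in N (left out, the last holds). Time passes only in rows, so rows that repeat a pose let the fingers close. It gives the time, the measured TCP pose, the force, the opening and the grip force at its end, in the units of the state.
- robot.read_state(): the state, without advancing time (a new reading comes with each control period).
- imaging.grab_frame(name): name is "scene" or "top"; returns the picture (480x640x3 uint8, blue, green, red); there is no depth.
- imaging.get_calibration(name): a dict with "fx", "fy", "cx", "cy" (pixels), "dist_coeffs" ([k1, k2, p1, p2, k3] as OpenCV has them; the pictures are not rectified), "R" (3x3) and "t" (3): a world point X has camera coordinates R X + t. Camera axes: x right, y down, z forward; pixel columns grow to the right and rows downward; lengths in m; the calibration is good to about 2 mm. A picture is of the moment at which its call begins. get_calibration takes no time and is no camera call.
- robot.sign_off(): hands the job in; it is judged then, once.
The state is a dict: "time": time; "joints": joint angles; "joint_vel": joint speeds; "joint_efforts": joint torques, N m; "ee_pos": TCP position; "tcp_rot": TCP orientation; "contact_force": force on the tool from outside, world axes, zero at the start; "moment": the same for the moment, N m; "width": opening from 0.0 (shut) to 1.0 (fully open); "grip_force": force on a finger pad.
Only numpy, scipy, OpenCV 4.12 (cv2) and the standard library are available. Lean on these libraries where they do the work, as an engineer would, in place of code of your own. Each camera call takes 0.05 s, during which the arm holds its last target. There are 200 camera calls.

### The job

First turn the carousel rack until its one free hook stands over the short pointer on the rack's foot. Then pick up the tea strainer with the hoop handle, which stands on the worktop, and hang it on that hook by its hoop: lower it gently until the hook carries it before you let go, and leave it hanging upright and still with that hook over the pointer. Leave the other things on the worktop where they are.

Things in the scene. Friction and masses are not known exactly. Their poses are not given: they have to be found in the camera images.
- rack: Carousel rack: round steel foot 160 mm across, 18 mm high, fixed; origin in the middle of its underside, on the mast axis; z up, -x is its front. The upright mast carries a turning head with four equal hooks 90 degrees apart. The mast is clamped at a height that differs each time and is not reported: the hook bars' middle line at the seat is h = 165 to 225 mm above the worktop.
- rack_pointer (a point): Outer end of the pointer, the short bar that juts out of the foot's front, 105 mm from the mast axis. Hooks above: 8 mm round bar, sloping slightly down from the hub (24 mm radius) to a level seat 76 to 94 mm from the axis (middle line at h), then turned up to a ball end 108 mm from the axis, its top at h+28 mm. Three hooks carry fixed strainers like the loose one; one hook is free.
- rack_axis (a point): Point on the mast axis at the foot's top (18 mm above the worktop). Above it, on the hub (top at h+20 mm), stands the black wing handle for turning the head: 60 mm long, 14 mm thick, from h+20 to h+50 mm. The fixed strainers hang 85 mm from the axis, are 82 mm across, and reach from h-127 mm to their tabs' tops at h+48 mm.
- carousel (a joint): Angle of the turning head, rad, growing anticlockwise from above; 0 or 2*pi when the free hook points to the rack's -x, over the pointer. It turns either way (stops at -1.5 and 7.8) with light friction (0.08 N m) and stays where left. The wing handle's length is at right angles to the free hook (along the rack's y at angle 0), its 14 mm thickness along the free hook's line.
- strainer: The loose steel tea strainer with a rigid hoop handle, 175 mm high over all, 0.14 to 0.25 kg. Origin: middle of its underside; z up. Mesh cup, 82 mm across at its rim, which is 61 mm high; the hoop stands over it in the plane of its own y and z, so its opening faces along own x. Half a turn about z makes no difference.
- strainer_hoop (a point): Middle line of the hoop's top, 135 mm above the strainer's underside, where the 8 mm hoop bar peaks slightly. The opening under it is 72 mm wide and reaches from the rim (61 mm) to 131 mm height. Hanging on a hook, this point rests at h+8 mm.
- strainer_tab (a point): Middle of the black upright finger tab on the hoop's top (157 mm above the underside): it spans 139 to 175 mm height, is 12 mm thick along the strainer's own y and 30 mm wide along own x. Grip it from above across the 12 mm.
- tin: Bystander, to be left alone: closed round tea tin, 74 mm across, 92 mm high. Origin at its underside.
- plain_strainer: Bystander, to be left alone: tea strainer WITHOUT a handle hoop, 82 mm across, 61 mm high. Origin at its underside.
- black_cap: Bystander, to be left alone: black bottle cap, 57 mm across, 24 mm high. Origin at its underside.
- grey_cap: Bystander, to be left alone: grey bottle cap, 69 mm across, 24 mm high. Origin at its underside.
- tape: Bystander, to be left alone: roll of white tape lying flat, 52 mm across, 15 mm high. Origin at its underside.
- valve: Bystander, to be left alone: brass ball valve with a lever, 115 mm long, 49 mm high. Origin at its underside.
- mug: Bystander, to be left alone: white mug, 80 mm across, 95 mm high. Origin at its underside.
- spoon: Bystander, to be left alone: teaspoon, 132 mm long. Origin at its underside.
There are look-alikes about, which are no part of the job. What is shaped like the strainer but orange is not meant.

How it is judged:
By the outcome, as a careful person would: the job done as asked, in the order asked, and still so for the second after the job is handed in, with the robot touching nothing.
It also fails if it takes over 72 s, if anything falls off the work surface, if the arm or the gripper's body presses on something with over 40 N, if the wrist force passes 120 N, or if a joint passes its speed limit or range.

## Working session

There is one attempt and no reset: what is moved stays moved. The work goes in short steps, Python scripts to look and compute and a tool call to move; the robot and the scene stay as the last step left them, time stands still between calls to the robot, and variables do not carry over. Pictures are saved under pics/ and viewed, at most 10 in all, crops included, and the job is handed in when it is done.

Besides the shell and the picture viewer there is one more tool, called after "Call:" by a JSON object that holds its "api" and its "payload". drive_tool: Moves the arm, as the interface text tells. Shift numbers are shares of 1 m and turn numbers shares of pi rad, none past 1 either way. Its arguments: {"type":"object","properties":{"motion":{"type":"array"},"grip_force":{"type":"number"}},"required":["motion"]}

```bash
mkdir -p pics; python3 - <<'E'
from bench import robot, imaging
import cv2
for n in("scene","top"):
    cv2.imwrite(f"pics/{n}0.png",imaging.grab_frame(n))
    c=imaging.get_calibration(n);print({k:(v if not hasattr(v,'tolist') else v.tolist()) for k,v in c.items()})
s=robot.read_state();print(s)
E
```

```text
{'fx': 460.09117111864674, 'fy': 460.09117111864674, 'cx': 321.34780219583564, 'cy': 241.33576926440048, 'dist_coeffs': [-0.10824092582815327, 0.0, 0.0, 0.0, 0.0], 'R': [[-0.8083521270304427, -0.5883721639191042, 0.01962232021220315], [-0.3948475877414588, 0.5171474125448715, -0.759377334500376], [0.4366488534052398, -0.6215921093637654, -0.650354540536617]], 't': [0.4100495432645885, 0.30847387133022763, 1.0046608731464048]}
{'fx': 509.61073454480766, 'fy': 509.61073454480766, 'cx': 310.01968673185144, 'cy': 242.4932618729694, 'dist_coeffs': [-0.13592287739427672, 0.0, 0.0, 0.0, 0.0], 'R': [[0.027580260937356146, -0.9996091322038745, 0.004572966350682392], [-0.990731904835008, -0.027943435102545183, -0.13292651043590467], [0.1330023381321704, -0.0008644358200434958, -0.9911153468704279]], 't': [-0.03736680451043127, 0.5356319001324311, 1.4037209271795592]}
{'time': 0.1, 'joints': array([-1.43712690e+00,  2.45742457e-01,  1.55893424e+00,  1.73671496e-06,
        1.33870441e+00, -1.74088490e-01]), 'joint_vel': array([ 0.0006297 , -0.00212322, -0.00354555, -0.00177472,  0.00027213,
       -0.00160991]), 'joint_efforts': array([ 7.46709787e-06, -4.30671465e+01, -3.27128792e+01, -1.04647447e-04,
        2.83041460e-03, -8.19031925e-06]), 'ee_pos': array([ 0.19684255, -0.61893247,  0.23026901]), 'tcp_rot': array([-8.94026535e-04,  9.88183612e-01,  1.53272139e-01,  1.89153871e-05]), 'contact_force': array([0.89313428, 0.43203072, 0.10672313]), 'moment': array([0.03553838, 0.00491395, 0.01907668]), 'grip_force': 0.0, 'width': 0.9996736845674308}
```

View pics/scene0.png

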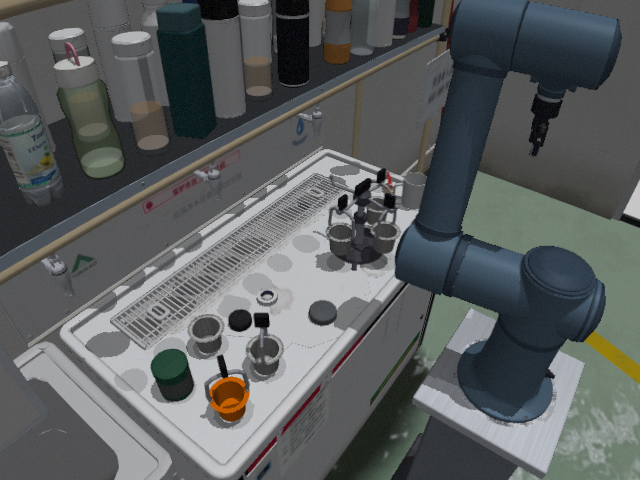

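View pics/top0.png

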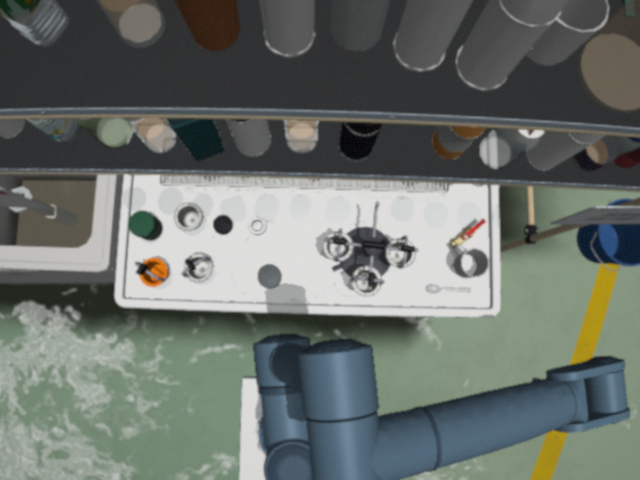

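Candidates for the strainer: scene (264,350) / top (199,267) is steel with a hoop and tab, which fits. Orange one at scene (229,398) is excluded. Scene (207,333) has no hoop, so it is the plain one. I'll confirm with enlarged crops.

```bash
python3 - <<'E'
import cv2,numpy as np
t=cv2.imread("pics/top0.png");s=cv2.imread("pics/scene0.png")
def c(im,x,y,w,h):return cv2.resize(im[y:y+h,x:x+w],(400,300),interpolation=cv2.INTER_CUBIC)
cv2.imwrite("pics/crops.png",np.vstack([np.hstack([c(t,305,197,120,100-10),c(s,305,165,140,105)]),np.hstack([c(t,160,235,80,60),c(s,220,305,100,75)])]))
E
```

```text
(no output)
```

View pics/crops.png

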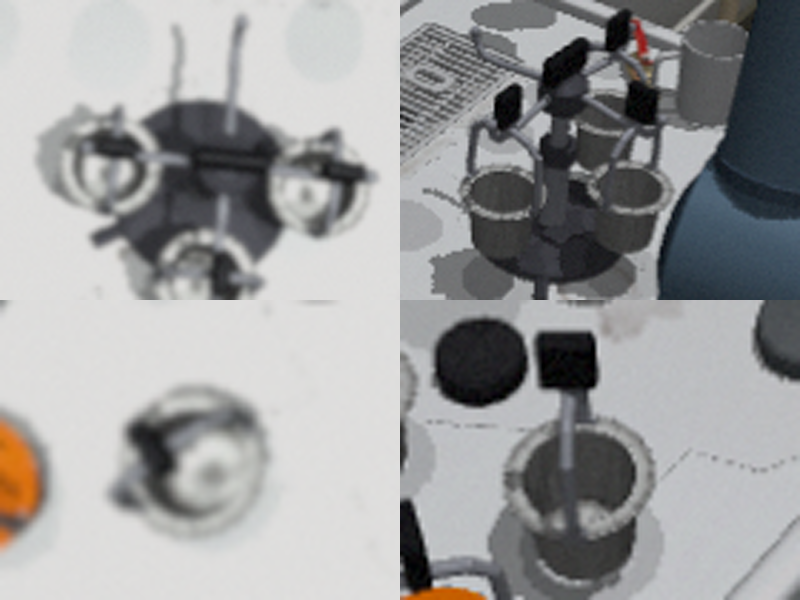

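Top crop: the free hook points up (world +x), at about (376,202) in the full image. The pointer juts to the lower left, tip at about (333,268). The lower crops confirm the steel strainer with a hoop and black tab, whose tab is at scene (259,320) and top (190,268). Next I'll measure the black blobs in both views.

```bash
cat > h.py <<'E'
import cv2,numpy as np
from bench import robot, imaging
C={n:imaging.get_calibration(n) for n in("scene","top")}
def ray(n,uv):
    c=C[n];K=np.array([[c['fx'],0,c['cx']],[0,c['fy'],c['cy']],[0,0,1]])
    p=cv2.undistortPoints(np.array([[uv]],float),K,np.array(c['dist_coeffs']))[0,0]
    R=np.array(c['R']);d=R.T@[p[0],p[1],1];return -R.T@np.array(c['t']),d/np.linalg.norm(d)
def plane(n,uv,z):
    o,d=ray(n,uv);return o+d*(z-o[2])/d[2]
def tri(a,b):
    o1,d1=ray("scene",a);o2,d2=ray("top",b)
    s=np.linalg.lstsq(np.c_[d1,-d2],o2-o1,rcond=None)[0]
    p,q=o1+s[0]*d1,o2+s[1]*d2;return (p+q)/2,np.linalg.norm(p-q)
def proj(n,X):
    c=C[n];K=np.array([[c['fx'],0,c['cx']],[0,c['fy'],c['cy']],[0,0,1]])
    return cv2.projectPoints(np.array([X],float),cv2.Rodrigues(np.array(c['R']))[0],np.array(c['t'],float),K,np.array(c['dist_coeffs']))[0][0,0]
def blobs(im,thr,box,amin=15):
    m=np.zeros(im.shape[:2],np.uint8);x0,y0,x1,y1=box
    m[y0:y1,x0:x1]=(im[y0:y1,x0:x1].max(2)<thr)
    n,l,st,ce=cv2.connectedComponentsWithStats(m)
    out=[]
    for i in range(1,n):
        if st[i,4]>=amin:
            pts=np.argwhere(l==i)[:,::-1].astype(np.float32)
            r=cv2.minAreaRect(pts);out.append((ce[i].round(1).tolist(),int(st[i,4]),st[i,:4].tolist(),[np.round(r[0],1).tolist(),np.round(r[1],1).tolist(),round(r[2],1)]))
    return out
E
python3 - <<'E'
from h import *
t=cv2.imread("pics/top0.png");s=cv2.imread("pics/scene0.png")
for thr in(25,40):
  print(thr,"scene rack");[print(b) for b in blobs(s,thr,(305,160,410,275))]
  print("top rack");[print(b) for b in blobs(t,thr,(305,195,430,300))]
  print("strainer");[print(b) for b in blobs(s,thr,(245,305,280,335))];[print(b) for b in blobs(t,thr,(175,245,225,285))]
def c(im,x,y,w,h):return cv2.resize(im[y:y+h,x:x+w],(400,300),interpolation=cv2.INTER_NEAREST)
cv2.imwrite("pics/crops2.png",np.hstack([c(t,320,225,80,60),c(s,325,220,80,60)]))
E
```

```text
25 scene rack
([380.7, 175.8], 79, [377, 169, 8, 14], [[380.5, 175.5], [13.0, 7.0], 90.0])
([362.1, 187.2], 148, [355, 179, 16, 17], [[362.1, 186.9], [9.1, 20.9], 54.5])
([342.1, 202.2], 94, [338, 195, 9, 15], [[342.0, 202.0], [14.0, 8.0], 90.0])
([389.0, 200.8], 123, [384, 194, 11, 14], [[389.0, 200.5], [13.0, 10.0], 90.0])
top rack
strainer
([261.7, 321.1], 145, [255, 314, 14, 13], [[261.5, 320.0], [12.0, 13.0], 90.0])
([247.4, 324.8], 28, [245, 320, 6, 10], [[247.3, 324.3], [3.5, 9.9], 45.0])
40 scene rack
([380.8, 175.6], 88, [377, 169, 9, 14], [[380.8, 175.5], [6.9, 13.9], 7.1])
([362.0, 192.1], 258, [354, 179, 17, 27], [[361.8, 191.9], [15.3, 26.5], 2.9])
([389.0, 200.9], 140, [383, 193, 13, 16], [[389.3, 200.7], [11.4, 14.0], 12.5])
([342.2, 202.2], 108, [338, 195, 9, 16], [[342.0, 202.5], [15.0, 8.0], 90.0])
([358.9, 218.9], 81, [354, 212, 13, 12], [[358.7, 218.8], [12.9, 9.2], 29.7])
([367.4, 232.5], 56, [364, 228, 10, 10], [[368.5, 232.5], [9.0, 9.0], 0.0])
([397.4, 251.1], 31, [396, 243, 5, 19], [[397.1, 251.9], [2.2, 18.2], 14.0])
([370.3, 254.6], 171, [361, 246, 21, 18], [[369.9, 253.6], [15.0, 21.5], 77.5])
([343.8, 257.8], 37, [336, 255, 17, 8], [[344.6, 257.3], [17.4, 4.5], 26.6])
top rack
([370.5, 244.9], 55, [362, 241, 22, 9], [[372.6, 244.9], [21.3, 7.2], 2.9])
strainer
([247.2, 319.9], 88, [245, 311, 7, 19], [[248.0, 320.0], [18.0, 6.0], 90.0])
([261.5, 320.0], 179, [255, 314, 14, 14], [[261.5, 320.5], [13.0, 13.0], 90.0])
([190.9, 263.9], 18, [188, 261, 6, 8], [[191.1, 264.2], [8.5, 2.7], 63.4])
```

View pics/crops2.png

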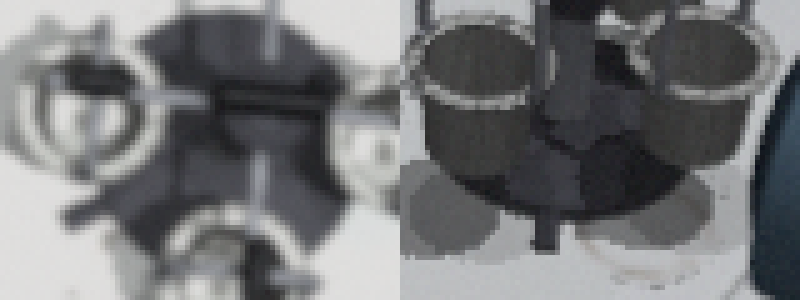

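Close crops: pointer tip at top (333.0,268.6) and scene (354,270). Tabs in the top view are at (341,240.6), (408.5,248) and (372.5,279.5), with the handle at (374.4,244.6).

```bash
python3 - <<'E'
from h import *
P={}
for k,a,b in [("handle",(362.1,187),(373.5,244.7)),("tabL",(342.1,202.3),(341,240.6)),("tabR",(380.7,175.7),(408.5,248)),("tabF",(389,200.9),(372.5,279.5)),("tip",(354,269.5),(333.2,268.4)),("strtab",(261.6,320.5),(190.5,265))]:
    p,e=tri(a,b);P[k]=p;print(k,p.round(4),"gap",round(e,4))
print("foot",plane("top",(368,251.2),.016).round(4))
print("tip z9",plane("top",(333,268.6),.012).round(4),plane("scene",(354,269.5),.009).round(4))
c=(P["tabL"]+P["tabR"])/2;print("axis from tabs",c.round(4),np.linalg.norm(P["tabL"]-P["tabR"]))
d=P["tabL"]-P["tabR"];print("L-R angle",np.degrees(np.arctan2(d[1],d[0])))
d=P["tip"]-c;print("pointer",np.degrees(np.arctan2(d[1],d[0])),np.linalg.norm(d[:2]))
d=P["tabF"]-c;print("front",np.degrees(np.arctan2(d[1],d[0])),np.linalg.norm(d[:2]))
# cup of the strainer: bright rim fit; other objects
for n,l in (("top",[(199,267),(188,217),(153,270),(270,276),(223,225),(145,225)]),):
    for q in l: print(q,plane(n,q,.061).round(3))
# shelf edge rail: guess height by matching scene/top rail: print front lip in top for several heights
for z in(.3,.4,.5,.6): print(z,plane("top",(365,178),z).round(3),plane("top",(365,118),z).round(3), plane("scene",(180,180),z).round(3))
E
```

```text
handle [ 0.5121 -0.181   0.205 ] gap 0.0012
tabL [ 0.5209 -0.1002  0.1977] gap 0.0017
tabR [ 0.5072 -0.2708  0.1971] gap 0.0015
tabF [ 0.4273 -0.1798  0.1978] gap 0.0022
tip [ 0.4659 -0.0922 -0.0005] gap 0.0045
strtab [0.4527 0.2855 0.1549] gap 0.0005
foot [ 0.5187 -0.1891  0.016 ]
tip z9 [ 0.4663 -0.0901  0.012 ] [ 0.459  -0.0845  0.009 ]
axis from tabs [ 0.5141 -0.1855  0.1974] 0.17112120793562494
L-R angle 85.37859835896626
pointer 117.29423499293449 0.10491990570726736
front 176.23920917146626 0.0869898657528427
(199, 267) [0.456 0.283 0.061]
(188, 217) [0.596 0.323 0.061]
(153, 270) [0.443 0.413 0.061]
(270, 276) [0.437 0.085 0.061]
(223, 225) [0.576 0.222 0.061]
(145, 225) [0.57  0.445 0.061]
0.3 [ 0.658 -0.147  0.3  ] [ 0.807 -0.146  0.3  ] [0.79  0.174 0.3  ]
0.4 [ 0.631 -0.136  0.4  ] [ 0.767 -0.135  0.4  ] [0.656 0.266 0.4  ]
0.5 [ 0.604 -0.126  0.5  ] [ 0.727 -0.125  0.5  ] [0.523 0.358 0.5  ]
0.6 [ 0.577 -0.115  0.6  ] [ 0.688 -0.114  0.6  ] [0.389 0.45  0.6  ]
```

The numbers agree with the sizes given: opposite tabs are 171 mm apart and the pointer is 105 mm out. That gives h ≈ 0.168, axis (0.5135,-0.184), free hook at about -4°, pointer at 117°, so I turn +121°. The head is now at about 239°, so it goes anticlockwise to 360°.

```bash
cat >> h.py <<'E'
from scipy.spatial.transform import Rotation as Ro
def go(x,y,z,yaw_y):
    s=robot.read_state();q=s['tcp_rot'];R0=Ro.from_quat([q[1],q[2],q[3],q[0]])
    a=np.radians(yaw_y);yv=np.array([np.cos(a),np.sin(a),0]);zv=np.array([0,0,-1.]);xv=np.cross(yv,zv)
    R1=Ro.from_matrix(np.c_[xv,yv,zv]);y0=R0.as_matrix()[:,1]
    print("t",s['time'],"pos",s['ee_pos'].round(4),"yaw_y",np.degrees(np.arctan2(y0[1],y0[0])).round(2),"F",s['contact_force'].round(2),"w",round(s['width'],3),"j1,j6",np.degrees(s['joints'][[0,5]]).round(1))
    print("dp",(R0.inv().apply(np.array([x,y,z])-s['ee_pos'])).round(4).tolist(),"rot",((R0.inv()*R1).as_rotvec()/np.pi).round(4).tolist())
E
python3 -c "
from h import *
go(.5135,-.184,.30,-4);go(.5135,-.184,.195,-4)"
```

```text
t 0.1 pos [ 0.1968 -0.6189  0.2303] yaw_y -72.37 F [0.89 0.43 0.11] w 1.0 j1,j6 [-82.3 -10. ]
dp [0.4336, -0.3187, -0.069] rot [-0.0004, -0.0004, -0.3798]
t 0.1 pos [ 0.1968 -0.6189  0.2303] yaw_y -72.37 F [0.89 0.43 0.11] w 1.0 j1,j6 [-82.3 -10. ]
dp [0.4335, -0.3185, 0.036] rot [-0.0004, -0.0004, -0.3798]
```

Call:
{"api": "drive_tool", "payload": {"motion": [{"dp": [0, 0, -0.05], "delta_rot": [0, 0, 0], "grip": -0.2}, {"dp": [0.04, -0.03, -0.07], "delta_rot": [0, 0, -0.04], "grip": -0.2}, {"dp": [0.434, -0.319, -0.07], "delta_rot": [0, 0, -0.38], "grip": -0.2}, {"dp": [0.434, -0.319, -0.07], "delta_rot": [0, 0, -0.38], "grip": -0.2}, {"dp": [0.434, -0.319, -0.07], "delta_rot": [0, 0, -0.38], "grip": -0.2}, {"dp": [0.434, -0.319, -0.07], "delta_rot": [0, 0, -0.38], "grip": -0.2}, {"dp": [0.434, -0.319, -0.07], "delta_rot": [0, 0, -0.38], "grip": -0.2}, {"dp": [0.434, -0.319, -0.07], "delta_rot": [0, 0, -0.38], "grip": -0.2}, {"dp": [0.434, -0.319, -0.07], "delta_rot": [0, 0, -0.38], "grip": -0.2}, {"dp": [0.434, -0.319, -0.07], "delta_rot": [0, 0, -0.38], "grip": -0.2}, {"dp": [0.434, -0.319, -0.07], "delta_rot": [0, 0, -0.38], "grip": -0.2}, {"dp": [0.434, -0.319, -0.07], "delta_rot": [0, 0, -0.38], "grip": -0.2}]}}

```text
time: 1.3
ee_pos: [0.5147, -0.1815, 0.301]
tcp_rot: [-0.0, 0.731, 0.683, 0.0]
contact_force: [-0.0, -1.6, 0.4]
width: 0.597
grip_force: 0.0
```

```bash
python3 -c "
from h import *
go(.5135,-.184,.30,-4);go(.5135,-.184,.195,-4)"
```

```text
t 1.3 pos [ 0.5147 -0.1815  0.301 ] yaw_y -3.91 F [-0.04 -1.56  0.39] w 0.597 j1,j6 [-31.3 -27.4]
dp [-0.0025, -0.0011, 0.001] rot [-0.0001, -0.0001, 0.0005]
t 1.3 pos [ 0.5147 -0.1815  0.301 ] yaw_y -3.91 F [-0.04 -1.56  0.39] w 0.597 j1,j6 [-31.3 -27.4]
dp [-0.0026, -0.001, 0.106] rot [-0.0001, -0.0001, 0.0005]
```

Call:
{"api": "drive_tool", "payload": {"motion": [{"dp": [0, 0, 0.05], "delta_rot": [0, 0, 0], "grip": -0.2}, {"dp": [0, 0, 0.09], "delta_rot": [0, 0, 0], "grip": -0.2}, {"dp": [0, 0, 0.105], "delta_rot": [0, 0, 0], "grip": -0.2}, {"dp": [0, 0, 0.105], "delta_rot": [0, 0, 0], "grip": -0.2}]}}

```text
time: 1.7
ee_pos: [0.5124, -0.1832, 0.1936]
tcp_rot: [-0.003, 0.731, 0.682, -0.001]
contact_force: [0.0, -0.2, 0.3]
width: 0.596
grip_force: 0.0
```

```bash
python3 - <<'E'
from h import *
go(.5135,-.184,.195,-4)
cv2.imwrite("pics/s1.png",cv2.resize(imaging.grab_frame("scene")[130:280,290:490],(800,600)))
E
```

```text
t 1.7 pos [ 0.5124 -0.1832  0.1936] yaw_y -3.98 F [ 0.   -0.19  0.3 ] w 0.596 j1,j6 [-31.6 -27.6]
dp [-0.0007, 0.0012, -0.0014] rot [-0.0016, -0.0009, 0.0001]
```

View pics/s1.png

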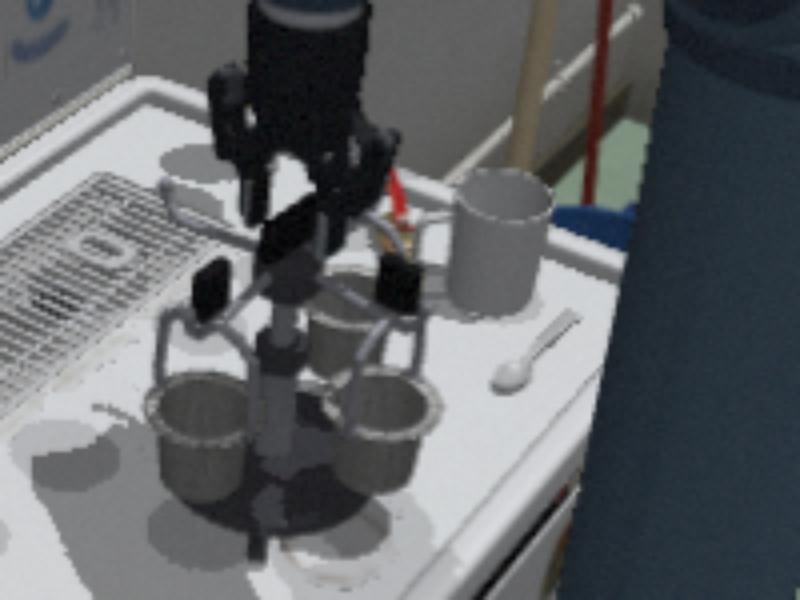

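The fingers stand either side of the wing handle (crop (290,228)), with the hooks clear. Close lightly.

Call:
{"api": "drive_tool", "payload": {"grip_force": 30, "motion": [{"dp": [0, 0, 0], "delta_rot": [0, 0, 0], "grip": 1}, {"dp": [0, 0, 0], "delta_rot": [0, 0, 0], "grip": 1}, {"dp": [0, 0, 0], "delta_rot": [0, 0, 0], "grip": 1}, {"dp": [0, 0, 0], "delta_rot": [0, 0, 0], "grip": 1}, {"dp": [0, 0, 0], "delta_rot": [0, 0, 0], "grip": 1}]}}

```text
time: 2.25
ee_pos: [0.5119, -0.1848, 0.1988]
tcp_rot: [-0.002, 0.731, 0.682, -0.003]
contact_force: [-15.8, 0.8, 12.3]
width: 0.16
grip_force: 31.2
```

```bash
python3 - <<'E'
from h import *
go(.5135,-.184,.195,56);print(robot.read_state()['moment'],robot.read_state()['grip_force'])
E
```

```text
t 2.25 pos [ 0.5119 -0.1848  0.1988] yaw_y -3.95 F [-15.83   0.76  12.3 ] w 0.16 j1,j6 [-31.7 -27.6]
dp [0.0009, 0.0016, 0.0038] rot [-0.002, -0.0005, -0.333]
[0.18923365 2.45438645 0.05786656] 31.240077316761017
```

Gripped at 13.6 mm, but with a 12 N push up and 16 N sideways. I'll reseat 6 mm higher and 1.5 mm towards -x.

Call:
{"api": "drive_tool", "payload": {"grip_force": 30, "motion": [{"dp": [0, 0, 0], "delta_rot": [0, 0, 0], "grip": 0.4}, {"dp": [0, -0.0015, -0.006], "delta_rot": [0, 0, 0], "grip": 0.4}, {"dp": [0, -0.0015, -0.006], "delta_rot": [0, 0, 0], "grip": 1}, {"dp": [0, -0.0015, -0.006], "delta_rot": [0, 0, 0], "grip": 1}, {"dp": [0, -0.0015, -0.006], "delta_rot": [0, 0, 0], "grip": 1}]}}

```text
time: 2.75
ee_pos: [0.5117, -0.1843, 0.2044]
tcp_rot: [-0.0, 0.731, 0.682, -0.001]
contact_force: [-8.3, 0.2, 10.5]
width: 0.155
grip_force: 32.7
```

```bash
python3 - <<'E'
from h import *
go(.512,-.184,.2,56);print(robot.read_state()['moment'],robot.read_state()['grip_force'])
E
```

```text
t 2.75 pos [ 0.5117 -0.1843  0.2044] yaw_y -3.94 F [-8.26  0.19 10.47] w 0.155 j1,j6 [-31.7 -27.7]
dp [0.0003, 0.0003, 0.0043] rot [-0.0008, -0.0, -0.333]
[ 0.13320134  1.48278893 -0.01574077] 32.69529551267624
```

Call:
{"api": "drive_tool", "payload": {"motion": [{"dp": [0, -0.001, 0], "delta_rot": [0, 0, -0.03], "grip": 1}, {"dp": [0, -0.001, 0], "delta_rot": [0, 0, -0.07], "grip": 1}, {"dp": [0, -0.001, 0], "delta_rot": [0, 0, -0.11], "grip": 1}, {"dp": [0, -0.001, 0], "delta_rot": [0, 0, -0.15], "grip": 1}, {"dp": [0, -0.001, 0], "delta_rot": [0, 0, -0.19], "grip": 1}, {"dp": [0, -0.001, 0], "delta_rot": [0, 0, -0.23], "grip": 1}, {"dp": [0, -0.001, 0], "delta_rot": [0, 0, -0.27], "grip": 1}, {"dp": [0, -0.001, 0], "delta_rot": [0, 0, -0.31], "grip": 1}, {"dp": [0, -0.001, 0], "delta_rot": [0, 0, -0.337], "grip": 1}, {"dp": [0, -0.001, 0], "delta_rot": [0, 0, -0.337], "grip": 1}]}}

```text
time: 3.75
ee_pos: [0.5127, -0.1837, 0.2044]
tcp_rot: [0.002, 0.286, 0.958, 0.0]
contact_force: [0.3, 1.5, 5.0]
width: 0.156
grip_force: 32.2
```

```bash
python3 - <<'E'
from h import *
go(.511,-.184,.2,117);print(robot.read_state()['moment'],robot.read_state()['grip_force'])
E
```

```text
t 3.75 pos [ 0.5127 -0.1837  0.2044] yaw_y 56.8 F [0.33 1.48 4.97] w 0.156 j1,j6 [-31.7 -88.5]
dp [0.0013, -0.0012, 0.0044] rot [-0.0, 0.0012, -0.3345]
[0.45280138 0.02443447 0.08128502] 32.16570854187012
```

Forces are small and it is turning well. Now the second half.

Call:
{"api": "drive_tool", "payload": {"motion": [{"dp": [0, 0, 0], "delta_rot": [0, 0, -0.03], "grip": 1}, {"dp": [0, 0, 0], "delta_rot": [0, 0, -0.07], "grip": 1}, {"dp": [0, 0, 0], "delta_rot": [0, 0, -0.11], "grip": 1}, {"dp": [0, 0, 0], "delta_rot": [0, 0, -0.15], "grip": 1}, {"dp": [0, 0, 0], "delta_rot": [0, 0, -0.19], "grip": 1}, {"dp": [0, 0, 0], "delta_rot": [0, 0, -0.23], "grip": 1}, {"dp": [0, 0, 0], "delta_rot": [0, 0, -0.27], "grip": 1}, {"dp": [0, 0, 0], "delta_rot": [0, 0, -0.31], "grip": 1}, {"dp": [0, 0, 0], "delta_rot": [0, 0, -0.335], "grip": 1}, {"dp": [0, 0, 0], "delta_rot": [0, 0, -0.335], "grip": 1}, {"dp": [0, 0, 0], "delta_rot": [0, 0, -0.335], "grip": 1}]}}

```text
time: 4.85
ee_pos: [0.5127, -0.1825, 0.2044]
tcp_rot: [0.002, -0.234, 0.972, 0.001]
contact_force: [1.1, 6.2, 6.8]
width: 0.154
grip_force: 32.4
```

Call:
{"api": "drive_tool", "payload": {"motion": [{"dp": [0, 0, 0], "delta_rot": [0, 0, 0], "grip": 0.4}, {"dp": [0, 0, 0], "delta_rot": [0, 0, 0], "grip": 0.1}, {"dp": [0, 0, -0.04], "delta_rot": [0, 0, 0], "grip": 0.1}, {"dp": [0, 0, -0.09], "delta_rot": [0, 0, 0], "grip": 0}, {"dp": [0, 0, -0.14], "delta_rot": [0, 0, 0], "grip": 0}, {"dp": [0, 0, -0.14], "delta_rot": [0, 0, 0], "grip": 0}]}}

```text
time: 5.45
ee_pos: [0.514, -0.1857, 0.3514]
tcp_rot: [0.005, -0.233, 0.972, -0.006]
contact_force: [0.6, 0.4, 0.4]
width: 0.496
grip_force: 0.0
```

```bash
python3 - <<'E'
from h import *
go(.4527,.2855,.30,117)
s=imaging.grab_frame("scene");t=imaging.grab_frame("top");cv2.imwrite("pics/s2f.png",s);cv2.imwrite("pics/t2f.png",t)
cv2.imwrite("pics/s2.png",np.hstack([cv2.resize(s[150:290,290:430],(400,400),interpolation=2),cv2.resize(t[195:295,310:430-20],(400,400),interpolation=2)]))
for thr in(25,40):[print(b) for b in blobs(s,thr,(320,160,420,230))];print()
E
```

```text
t 5.45 pos [ 0.514  -0.1857  0.3514] yaw_y 116.98 F [0.62 0.44 0.4 ] w 0.496 j1,j6 [ -31.7 -148.7]
dp [-0.1587, 0.4484, 0.0466] rot [-0.0043, 0.0025, -0.0001]
([364.6, 173.2], 29, [363, 167, 4, 12], [[364.7, 172.6], [2.6, 11.2], 7.1])
([330.4, 184.6], 119, [326, 179, 10, 13], [[330.5, 185.0], [12.0, 9.0], 90.0])
([361.7, 187.3], 191, [352, 181, 22, 13], [[362.1, 186.9], [21.3, 10.2], 7.6])
([394.5, 192.3], 103, [390, 186, 11, 13], [[394.5, 192.2], [9.9, 11.0], 9.5])

([364.8, 172.1], 42, [363, 165, 4, 15], [[364.9, 172.0], [2.9, 14.1], 6.3])
([330.3, 184.9], 129, [325, 179, 11, 13], [[330.0, 185.0], [12.0, 10.0], 90.0])
([361.4, 188.8], 284, [352, 181, 23, 24], [[362.0, 193.0], [22.1, 22.9], 5.7])
([394.6, 191.8], 130, [389, 186, 12, 13], [[394.5, 191.7], [10.3, 12.5], 7.1])
([365.6, 201.1], 34, [363, 198, 7, 8], [[366.0, 201.5], [5.9, 7.1], 80.5])
([359.0, 218.9], 62, [354, 212, 13, 12], [[359.1, 218.4], [13.3, 9.7], 20.6])
```

View pics/s2.png

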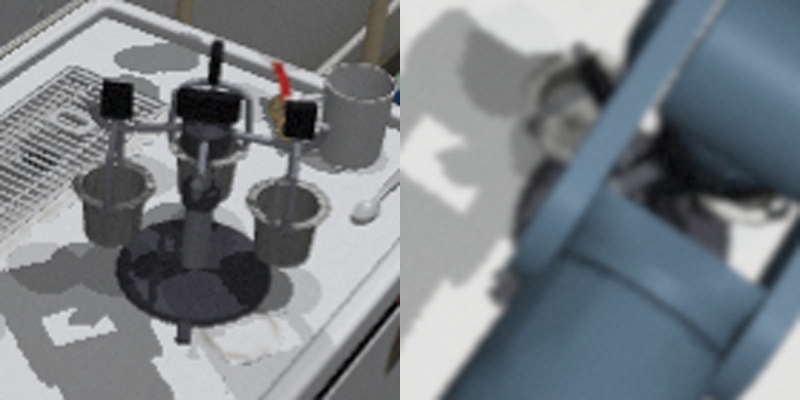

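The free hook now points at the camera over the pointer: ball end at scene ~(361,216), pointer tip ~(354,269). Checking the angle.

```bash
python3 - <<'E'
from h import *
L=plane("scene",(330.4,184.8),.1975);R=plane("scene",(394.5,192.1),.1975);B=plane("scene",(364.7,173),.1975)
c=(L+R)/2;d=L-R;print(L.round(4),R.round(4),B.round(4),"axis",c.round(4),np.linalg.norm(d),"hook from L-R",np.degrees(np.arctan2(d[1],d[0]))-90+180-180, "from back",np.degrees(np.arctan2(*(c-B)[[1,0]])))
for uv in((354,269.5),(354,268)):
  tip=plane("scene",uv,.009);print("tip",tip.round(4),np.degrees(np.arctan2(tip[1]-c[1],tip[0]-c[0])),np.linalg.norm((tip-c)[:2]))
s=cv2.imread("pics/s2f.png");m=np.zeros(s.shape[:2],np.uint8);m[222:275,325:395]=(s[222:275,325:395].max(2)<70)
n,l,st,ce=cv2.connectedComponentsWithStats(m);i=1+st[1:,4].argmax();print(st[i],ce[i])
for r in range(258,275): 
  x=np.where(l[r]==i)[0]; print(r,x.min() if len(x) else '',x.max() if len(x) else '')
for a in(115,117,119):
  for rad in(.08,.105):print(a,rad,proj("scene",[c[0]+rad*np.cos(np.radians(a)),c[1]+rad*np.sin(np.radians(a)),.009]).round(1))
  print("ball",proj("scene",[c[0]+.104*np.cos(np.radians(a)),c[1]+.104*np.sin(np.radians(a)),.192]).round(1))
E
```

```text
[ 0.5898 -0.1479  0.1975] [ 0.4367 -0.2236  0.1975] [ 0.5485 -0.2548  0.1975] axis [ 0.5132 -0.1857  0.1975] 0.1708381288702968 hook from L-R -63.68508047723293 from back 117.05076116188715
tip [ 0.459  -0.0845  0.009 ] 118.18673960562509 0.11484983641628978
tip [ 0.4622 -0.0895  0.009 ] 117.92670889485098 0.1089710137505953
[ 325  222   70   48 1776] [358.32094595 242.90427928]
258 339 378
259 341 376
260 343 374
261 346 372
262 350 368
263 352 364
264 352 352
265 352 352
266 352 353
267 354 355
268 352 355
269 352 355
270  
271  
272  
273  
274  
115 0.08 [353.5 260.7]
115 0.105 [352.2 266.8]
ball [356.9 213.2]
117 0.08 [354.5 260.8]
117 0.105 [353.5 266.9]
ball [358.3 213.4]
119 0.08 [355.5 260.9]
119 0.105 [354.8 267.1]
ball [359.8 213.5]
```

Hook at 116.3–117.1°, pointer at 117–118°: aligned. Now the strainer's orientation.

```bash
python3 - <<'E'
from h import *
s=imaging.grab_frame("scene");t=imaging.grab_frame("top");cv2.imwrite("pics/s3f.png",s);cv2.imwrite("pics/t3f.png",t)
f=lambda im,x,y:cv2.resize(im[y:y+60,x:x+40],(400,600),interpolation=cv2.INTER_CUBIC)
cv2.imwrite("pics/str.png",np.hstack([f(s,245,310),cv2.resize(t[242:302,178:218],(400,600),interpolation=cv2.INTER_CUBIC)]))
o=ray("scene",(262,320))[0];print("cam",o.round(3),"view az",np.degrees(np.arctan2(.2855-o[1],.4527-o[0])))
E
```

```text
cam [0.015 0.706 0.88 ] view az -43.83969900228332
```

View pics/str.png

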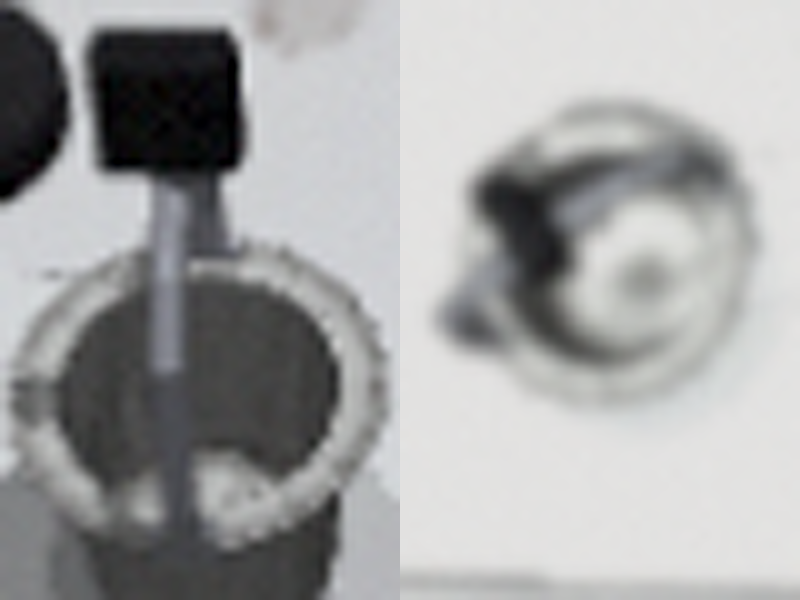

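```bash
python3 - <<'E'
from h import *
a=plane("scene",(263,363),.061);b=plane("scene",(266.2,334.5),.061);d=b-a
print("scene feet",a.round(4),b.round(4),np.linalg.norm(d),np.degrees(np.arctan2(d[1],d[0])),"mid",((a+b)/2).round(4))
for z in(.061,.09,.12):
  a=plane("top",(185,274.5),z);b=plane("top",(210.3,258.3),z);d=b-a;print(z,"top",a.round(4),b.round(4),np.linalg.norm(d),np.degrees(np.arctan2(d[1],d[0])),"mid",((a+b)/2).round(4))
a=plane("top",(187,261),.175);b=plane("top",(194.2,269),.175);d=a-b;print("tab x",np.degrees(np.arctan2(d[1],d[0])),np.linalg.norm(d),((a+b)/2).round(4))
print("rim top",plane("top",(199.5,267.5),.061).round(4),"rim scene",plane("scene",(245+20,310+39.5),.061).round(4))
# tab from scene: corners TL(9.2,3),TR(24,3)
a=plane("scene",(245+9.3,310+3),.175);b=plane("scene",(245+24,310+3),.175);print(a.round(4),b.round(4))
# bar/tab predictions for yaws
c=np.array([.4535,.2845])
for yaw in(-45,-50,-55,-60):
  r=np.radians(yaw);u=np.array([np.cos(r),np.sin(r)])
  print(yaw,[proj(n,[*(c+k*u*.040),.065]).round(1).tolist() for n in("scene","top") for k in(-1,1)])
E
```

```text
scene feet [0.4305 0.3157 0.061 ] [0.4745 0.2548 0.061 ] 0.07514662216803755 -54.128349700717656 mid [0.4525 0.2852 0.061 ]
0.061 top [0.4338 0.3217 0.061 ] [0.481  0.2531 0.061 ] 0.08329300127089447 -55.451931185067174 mid [0.4574 0.2874 0.061 ]
0.09 top [0.432  0.3146 0.09  ] [0.4782 0.2474 0.09  ] 0.0815696403087976 -55.451931185067245 mid [0.4551 0.281  0.09  ]
0.12 top [0.4301 0.3073 0.12  ] [0.4753 0.2415 0.12  ] 0.07978685310662832 -55.45193118506724 mid [0.4527 0.2744 0.12  ]
tab x 44.83943255640167 0.028042481104274167 [0.4513 0.2807 0.175 ]
rim top [0.4545 0.282  0.061 ] rim scene [0.45  0.287 0.061]
[0.4647 0.2915 0.175 ] [0.4414 0.2737 0.175 ]
-45 [[265.7, 362.3], [263.2, 332.2], [187.7, 277.6], [208.9, 257.8]]
-50 [[264.0, 362.4], [264.8, 332.1], [186.9, 276.6], [209.7, 258.8]]
-55 [[262.4, 362.4], [266.3, 332.1], [186.2, 275.6], [210.4, 259.8]]
-60 [[260.7, 362.3], [267.9, 332.2], [185.6, 274.5], [211.0, 260.9]]
```

Own y measures -52.6° to -55.5° across both views, so I take -54°. Strainer is at (0.4535,0.285). I'll grasp with tool y at 126° (the same line), which lets me turn it later to 27° for the hook.

```bash
python3 -c "
from h import *
go(.4535,.285,.25,126)"
```

```text
t 5.65 pos [ 0.5108 -0.1836  0.3405] yaw_y 116.98 F [ 0.4   0.27 -0.67] w 0.5 j1,j6 [ -31.7 -148.7]
dp [-0.1617, 0.4434, 0.0912] rot [0.0008, -0.0004, -0.0501]
```

Call:
{"api": "drive_tool", "payload": {"motion": [{"dp": [-0.16, 0.443, 0.09], "delta_rot": [0, 0, -0.05], "grip": 0.1}, {"dp": [-0.162, 0.443, 0.09], "delta_rot": [0, 0, -0.05], "grip": 0.1}, {"dp": [-0.162, 0.443, 0.09], "delta_rot": [0, 0, -0.05], "grip": 0.1}, {"dp": [-0.162, 0.443, 0.09], "delta_rot": [0, 0, -0.05], "grip": 0.1}, {"dp": [-0.162, 0.443, 0.09], "delta_rot": [0, 0, -0.05], "grip": 0.1}, {"dp": [-0.162, 0.443, 0.09], "delta_rot": [0, 0, -0.05], "grip": 0.1}, {"dp": [-0.162, 0.443, 0.09], "delta_rot": [0, 0, -0.05], "grip": 0.1}, {"dp": [-0.162, 0.443, 0.09], "delta_rot": [0, 0, -0.05], "grip": 0.1}, {"dp": [-0.162, 0.443, 0.09], "delta_rot": [0, 0, -0.05], "grip": 0.1}, {"dp": [-0.162, 0.443, 0.09], "delta_rot": [0, 0, -0.05], "grip": 0.1}, {"dp": [-0.162, 0.443, 0.09], "delta_rot": [0, 0, -0.05], "grip": 0.1}, {"dp": [-0.162, 0.443, 0.09], "delta_rot": [0, 0, -0.05], "grip": 0.1}]}}

```text
time: 6.85
ee_pos: [0.4536, 0.2843, 0.2502]
tcp_rot: [-0.002, -0.31, 0.951, -0.0]
contact_force: [-0.1, 1.2, -0.4]
width: 0.448
grip_force: 0.0
```

```bash
python3 - <<'E'
from h import *
go(.4535,.285,.148,126)
s=imaging.grab_frame("scene");cv2.imwrite("pics/s4.png",cv2.resize(s[255:405,180:330],(600,600)))
go(.4535,.285,.148,126)
E
```

```text
t 6.85 pos [0.4536 0.2843 0.2502] yaw_y 126.07 F [-0.14  1.18 -0.44] w 0.448 j1,j6 [  20.  -106.1]
dp [-0.0007, 0.0006, 0.1022] rot [0.0002, -0.0012, 0.0004]
t 6.9 pos [0.4542 0.2838 0.2509] yaw_y 125.99 F [ 0.46 -0.22  0.64] w 0.45 j1,j6 [  19.9 -106.1]
dp [-0.0004, 0.0014, 0.1029] rot [0.0001, -0.0008, -0.0001]
```

View pics/s4.png

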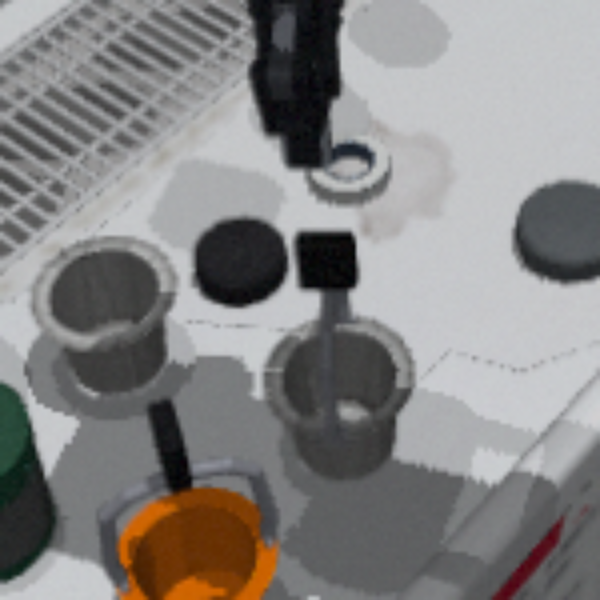

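The gripper is directly above the tab (crop (328,258)), edge-on with it. Descend and grip.

Call:
{"api": "drive_tool", "payload": {"grip_force": 45, "motion": [{"dp": [0, 0.001, 0.05], "delta_rot": [0, 0, 0], "grip": 0.1}, {"dp": [0, 0.001, 0.08], "delta_rot": [0, 0, 0], "grip": 0.1}, {"dp": [0, 0.001, 0.1], "delta_rot": [0, 0, 0], "grip": 0.1}, {"dp": [0, 0.001, 0.102], "delta_rot": [0, 0, 0], "grip": 0.1}, {"dp": [0, 0.001, 0.102], "delta_rot": [0, 0, 0], "grip": 1}, {"dp": [0, 0.001, 0.102], "delta_rot": [0, 0, 0], "grip": 1}, {"dp": [0, 0.001, 0.102], "delta_rot": [0, 0, 0], "grip": 1}, {"dp": [0, 0.001, 0.102], "delta_rot": [0, 0, 0], "grip": 1}, {"dp": [0, 0.001, 0.102], "delta_rot": [0, 0, 0], "grip": 1}]}}

```text
time: 7.8
ee_pos: [0.4551, 0.2856, 0.1519]
tcp_rot: [0.001, -0.309, 0.951, -0.0]
contact_force: [-0.4, -0.4, 5.2]
width: 0.132
grip_force: 49.6
```

Call:
{"api": "drive_tool", "payload": {"motion": [{"dp": [0, 0, -0.01], "delta_rot": [0, 0, 0], "grip": 1}, {"dp": [0, 0, -0.03], "delta_rot": [0, 0, 0], "grip": 1}, {"dp": [0, 0, -0.07], "delta_rot": [0, 0, 0], "grip": 1}, {"dp": [0, 0, -0.09], "delta_rot": [0, 0, 0], "grip": 1}, {"dp": [0, 0, -0.09], "delta_rot": [0, 0, 0], "grip": 1}]}}

```text
time: 8.3
ee_pos: [0.4557, 0.2861, 0.2442]
tcp_rot: [0.004, -0.309, 0.951, 0.0]
contact_force: [0.7, 0.4, -1.9]
width: 0.127
grip_force: 48.7
```

```bash
python3 - <<'E'
from h import *
s=imaging.grab_frame("scene");t=imaging.grab_frame("top");cv2.imwrite("pics/s5.png",s);cv2.imwrite("pics/t5.png",t)
a=np.radians(117);u=np.array([np.cos(a),np.sin(a)])
for r in(.2,.085):
  p=np.array([.513,-.185])+r*u;print(p);go(*p,.235,27)
E
```

```text
[ 0.4222019 -0.0067987]
t 8.4 pos [0.4535 0.2852 0.2396] yaw_y 126.0 F [-0.42 -0.43 -1.81] w 0.132 j1,j6 [  20. -106.]
dp [0.197, -0.2178, 0.0047] rot [-0.0002, -0.0003, 0.55]
[ 0.47441081 -0.10926445]
t 8.4 pos [0.4535 0.2852 0.2396] yaw_y 126.0 F [-0.42 -0.43 -1.81] w 0.132 j1,j6 [  20. -106.]
dp [0.215, -0.3314, 0.0047] rot [-0.0002, -0.0003, 0.55]
```

Held (11 mm opening, 1.9 N weight). Underside is at about 0.089, within the window 0.066–0.104 for threading. Carry it to a standoff in front of the hook.

Call:
{"api": "drive_tool", "payload": {"motion": [{"dp": [0.016, -0.018, 0], "delta_rot": [0, 0, 0.045], "grip": 1}, {"dp": [0.033, -0.036, 0], "delta_rot": [0, 0, 0.09], "grip": 1}, {"dp": [0.05, -0.054, 0], "delta_rot": [0, 0, 0.135], "grip": 1}, {"dp": [0.066, -0.072, 0], "delta_rot": [0, 0, 0.18], "grip": 1}, {"dp": [0.083, -0.09, 0], "delta_rot": [0, 0, 0.225], "grip": 1}, {"dp": [0.1, -0.11, 0], "delta_rot": [0, 0, 0.27], "grip": 1}, {"dp": [0.116, -0.13, 0], "delta_rot": [0, 0, 0.315], "grip": 1}, {"dp": [0.133, -0.15, 0], "delta_rot": [0, 0, 0.36], "grip": 1}, {"dp": [0.15, -0.17, 0], "delta_rot": [0, 0, 0.405], "grip": 1}, {"dp": [0.167, -0.19, 0], "delta_rot": [0, 0, 0.45], "grip": 1}, {"dp": [0.185, -0.205, 0], "delta_rot": [0, 0, 0.495], "grip": 1}, {"dp": [0.197, -0.218, 0], "delta_rot": [0, 0, 0.54], "grip": 1}]}}

```text
time: 9.6
ee_pos: [0.4211, -0.0076, 0.2377]
tcp_rot: [-0.002, 0.512, 0.859, -0.001]
contact_force: [0.7, -0.1, -0.5]
width: 0.132
grip_force: 48.7
```

```bash
python3 - <<'E'
from h import *
imaging.grab_frame("scene")
s=imaging.grab_frame("scene");t=imaging.grab_frame("top");cv2.imwrite("pics/s6f.png",s);cv2.imwrite("pics/t6f.png",t)
cv2.imwrite("pics/s6.png",np.hstack([cv2.resize(s[150:300,270:420],(400,400),interpolation=2),cv2.resize(t[195:295,280:380],(400,400),interpolation=2)]))
go(.4222,-.0068,.24,27)
go(.4744,-.1093,.24,27)
E
```

```text
t 9.75 pos [ 0.4217 -0.0071  0.2383] yaw_y 28.79 F [ 0.17 -0.03 -1.62] w 0.129 j1,j6 [-16.5 -45.2]
dp [-0.0, 0.0006, -0.0017] rot [-0.0008, -0.0009, 0.0099]
t 9.75 pos [ 0.4217 -0.0071  0.2383] yaw_y 28.79 F [ 0.17 -0.03 -1.62] w 0.129 j1,j6 [-16.5 -45.2]
dp [-0.115, -0.003, -0.0021] rot [-0.0008, -0.0009, 0.0099]
```

View pics/s6.png

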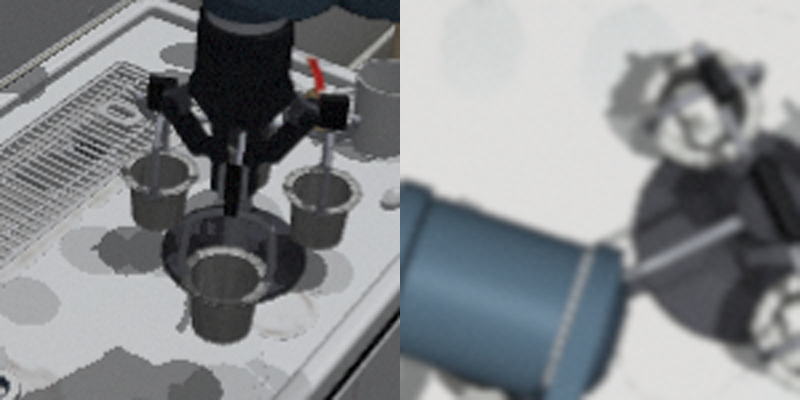

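The strainer hangs upright in front of the hook, with the hook visible in the top view pointing at it. The rim centre is at scene ~(355,252). Quick offset check.

```bash
python3 - <<'E'
from h import *
p=plane("scene",(355.1,252.4),.149);print(p.round(4),"expect (.4217,-.0071)")
for q in((346.5,252),(364.5,253)): print(plane("scene",q,.149).round(4))
# hook in top: ball and root at z~.175-.19
b=plane("top",(280+58,195+70),.19);r=plane("top",(280+85,195+56.2),.172);d=b-r
print("hook",b.round(4),r.round(4),np.degrees(np.arctan2(d[1],d[0])))
E
```

```text
[ 0.4173 -0.0081  0.149 ] expect (.4217,-.0071)
[0.4345 0.0031 0.149 ]
[ 0.3983 -0.0199  0.149 ]
hook [ 0.4608 -0.094   0.19  ] [ 0.4997 -0.1633  0.172 ] 119.27110318836056
```

Call:
{"api": "drive_tool", "payload": {"motion": [{"dp": [-0.01, -0.001, 0], "delta_rot": [0, 0, 0.01], "grip": 1}, {"dp": [-0.025, -0.001, 0], "delta_rot": [0, 0, 0.01], "grip": 1}, {"dp": [-0.04, -0.002, 0], "delta_rot": [0, 0, 0.01], "grip": 1}, {"dp": [-0.055, -0.002, 0], "delta_rot": [0, 0, 0.01], "grip": 1}, {"dp": [-0.07, -0.003, 0], "delta_rot": [0, 0, 0.01], "grip": 1}, {"dp": [-0.085, -0.003, 0], "delta_rot": [0, 0, 0.01], "grip": 1}, {"dp": [-0.1, -0.003, 0], "delta_rot": [0, 0, 0.01], "grip": 1}, {"dp": [-0.11, -0.003, 0], "delta_rot": [0, 0, 0.01], "grip": 1}, {"dp": [-0.115, -0.003, 0], "delta_rot": [0, 0, 0.01], "grip": 1}, {"dp": [-0.115, -0.003, 0], "delta_rot": [0, 0, 0.01], "grip": 1}]}}

```text
time: 10.75
ee_pos: [0.4758, -0.1095, 0.2402]
tcp_rot: [-0.0, 0.523, 0.852, 0.0]
contact_force: [-0.2, 0.7, -2.1]
width: 0.128
grip_force: 48.6
```

```bash
python3 - <<'E'
from h import *
s=imaging.grab_frame("scene");s=imaging.grab_frame("scene");cv2.imwrite("pics/s7f.png",s)
cv2.imwrite("pics/s7.png",cv2.resize(s[155:275,300:420],(600,600),interpolation=2))
go(.4740,-.1096,.2,27.5)
E
```

```text
t 10.85 pos [ 0.4754 -0.1088  0.2402] yaw_y 27.01 F [-0.54 -0.29 -1.02] w 0.129 j1,j6 [-26.2 -53.3]
dp [-0.0001, -0.0016, 0.0402] rot [-0.0, -0.0002, -0.0027]
```

View pics/s7.png

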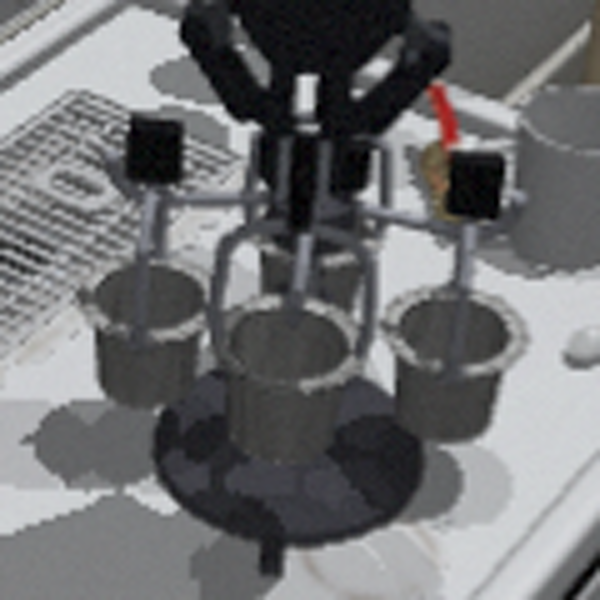

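The hook bar runs through the middle of the hoop opening (crop (300,235) to (297,300)). Lower, gently at the end.

Call:
{"api": "drive_tool", "payload": {"motion": [{"dp": [0, -0.001, 0.01], "delta_rot": [0, 0, 0], "grip": 1}, {"dp": [0, -0.001, 0.02], "delta_rot": [0, 0, 0], "grip": 1}, {"dp": [0, -0.001, 0.03], "delta_rot": [0, 0, 0], "grip": 1}, {"dp": [0, -0.001, 0.037], "delta_rot": [0, 0, 0], "grip": 1}, {"dp": [0, -0.001, 0.04], "delta_rot": [0, 0, 0], "grip": 1}, {"dp": [0, -0.001, 0.04], "delta_rot": [0, 0, 0], "grip": 1}, {"dp": [0, -0.001, 0.04], "delta_rot": [0, 0, 0], "grip": 1}]}}

```text
time: 11.55
ee_pos: [0.4749, -0.1096, 0.2006]
tcp_rot: [0.0, 0.523, 0.853, 0.0]
contact_force: [-1.8, 0.1, -0.9]
width: 0.131
grip_force: 48.6
```

Call:
{"api": "drive_tool", "payload": {"motion": [{"dp": [0, 0, 0.001], "delta_rot": [0, 0, 0], "grip": 1}, {"dp": [0, 0, 0.002], "delta_rot": [0, 0, 0], "grip": 1}, {"dp": [0, 0, 0.003], "delta_rot": [0, 0, 0], "grip": 1}, {"dp": [0, 0, 0.003], "delta_rot": [0, 0, 0], "grip": 1}]}}

```text
time: 11.95
ee_pos: [0.4746, -0.1096, 0.1972]
tcp_rot: [-0.0, 0.523, 0.853, -0.0]
contact_force: [0.4, -0.6, -2.3]
width: 0.132
grip_force: 48.6
```

Call:
{"api": "drive_tool", "payload": {"motion": [{"dp": [0, 0, 0.001], "delta_rot": [0, 0, 0], "grip": 1}, {"dp": [0, 0, 0.002], "delta_rot": [0, 0, 0], "grip": 1}, {"dp": [0, 0, 0.002], "delta_rot": [0, 0, 0], "grip": 1}, {"dp": [0, 0, 0.002], "delta_rot": [0, 0, 0], "grip": 1}]}}

```text
time: 12.35
ee_pos: [0.475, -0.1096, 0.196]
tcp_rot: [0.0, 0.523, 0.853, 0.0]
contact_force: [-0.9, 1.6, 4.1]
width: 0.135
grip_force: 49.5
```

Call:
{"api": "drive_tool", "payload": {"motion": [{"dp": [0, 0, 0.001], "delta_rot": [0, 0, 0], "grip": 1}, {"dp": [0, 0, 0.002], "delta_rot": [0, 0, 0], "grip": 1}, {"dp": [0, 0, 0.002], "delta_rot": [0, 0, 0], "grip": 1}, {"dp": [0, 0, 0.002], "delta_rot": [0, 0, 0], "grip": 1}]}}

```text
time: 12.75
ee_pos: [0.4757, -0.1094, 0.1956]
tcp_rot: [0.001, 0.522, 0.853, 0.001]
contact_force: [-3.1, 4.7, 11.4]
width: 0.129
grip_force: 50.7
```

The hook took the load at TCP 0.196, which implies h ≈ 0.171 and fits the measured value. There is an outward push, so I'll ease up and shift 3 mm outward.

Call:
{"api": "drive_tool", "payload": {"motion": [{"dp": [0, 0, -0.003], "delta_rot": [0, 0, 0], "grip": 1}, {"dp": [0.003, 0, -0.003], "delta_rot": [0, 0, 0], "grip": 1}, {"dp": [0.003, 0, -0.003], "delta_rot": [0, 0, 0], "grip": 1}, {"dp": [0.003, 0, -0.003], "delta_rot": [0, 0, 0], "grip": 1}]}}

```text
time: 13.15
ee_pos: [0.4733, -0.1069, 0.1961]
tcp_rot: [0.0, 0.523, 0.853, -0.0]
contact_force: [0.1, -0.5, 0.8]
width: 0.129
grip_force: 49.0
```

Call:
{"api": "drive_tool", "payload": {"motion": [{"dp": [0, 0, 0.001], "delta_rot": [0, 0, 0], "grip": 1}, {"dp": [0, 0, 0.001], "delta_rot": [0, 0, 0], "grip": 1}, {"dp": [0, 0, 0.001], "delta_rot": [0, 0, 0], "grip": 1}]}}

```text
time: 13.45
ee_pos: [0.4735, -0.1069, 0.1959]
tcp_rot: [-0.0, 0.523, 0.853, 0.0]
contact_force: [-1.9, -0.1, 4.7]
width: 0.131
grip_force: 49.6
```

```bash
python3 - <<'E'
from h import *
go(.4740,-.1096,.2,27.5)
s=imaging.grab_frame("scene");cv2.imwrite("pics/s8f.png",s)
for thr in(25,40):[print(b) for b in blobs(s,thr,(320,165,420,215))];print()
E
```

```text
t 13.45 pos [ 0.4735 -0.1069  0.1959] yaw_y 27.0 F [-1.92 -0.05  4.67] w 0.131 j1,j6 [-26.1 -53.1]
dp [-0.0027, -0.0008, -0.0041] rot [0.0001, -0.0, -0.0028]
([358.6, 181.4], 1103, [326, 165, 62, 43], [[357.4, 185.4], [44.6, 56.8], 57.5])
([394.6, 192.6], 102, [390, 187, 11, 12], [[394.5, 192.4], [9.9, 10.7], 8.1])
([359.0, 205.4], 60, [357, 199, 5, 15], [[359.0, 206.0], [14.0, 4.0], 90.0])

([358.8, 183.1], 1393, [325, 165, 63, 49], [[356.4, 181.6], [48.3, 53.6], 42.5])
([394.5, 191.9], 129, [389, 186, 12, 13], [[394.5, 191.9], [10.3, 12.5], 7.1])
```

Same contact height 3 mm further out, so it is on the level seat and carried. Release slowly and rise.

Call:
{"api": "drive_tool", "payload": {"grip_force": 20, "motion": [{"dp": [0, 0, -0.001], "delta_rot": [0, 0, 0], "grip": 1}, {"dp": [0, 0, -0.001], "delta_rot": [0, 0, 0], "grip": 1}, {"dp": [0, 0, -0.001], "delta_rot": [0, 0, 0], "grip": 0.65}, {"dp": [0, 0, -0.001], "delta_rot": [0, 0, 0], "grip": 0.5}, {"dp": [0, 0, -0.001], "delta_rot": [0, 0, 0], "grip": 0.3}, {"dp": [0, 0, -0.001], "delta_rot": [0, 0, 0], "grip": 0.3}, {"dp": [0, 0, -0.001], "delta_rot": [0, 0, 0], "grip": 0.3}]}}

```text
time: 14.2
ee_pos: [0.4733, -0.1068, 0.1962]
tcp_rot: [-0.0, 0.523, 0.853, 0.0]
contact_force: [-0.6, -0.4, -0.2]
width: 0.349
grip_force: 0.0
```

Call:
{"api": "drive_tool", "payload": {"motion": [{"dp": [0, 0, -0.01], "delta_rot": [0, 0, 0], "grip": 0.3}, {"dp": [0, 0, -0.03], "delta_rot": [0, 0, 0], "grip": 0.3}, {"dp": [0, 0, -0.06], "delta_rot": [0, 0, 0], "grip": 0.3}, {"dp": [0, 0, -0.1], "delta_rot": [0, 0, 0], "grip": 0.3}, {"dp": [0, 0, -0.13], "delta_rot": [0, 0, 0], "grip": 0.3}, {"dp": [0.05, 0, -0.14], "delta_rot": [0, 0, 0], "grip": 0.3}, {"dp": [0.1, 0, -0.14], "delta_rot": [0, 0, 0], "grip": 0.3}, {"dp": [0.15, 0, -0.14], "delta_rot": [0, 0, 0], "grip": 0.3}, {"dp": [0.2, 0, -0.14], "delta_rot": [0, 0, 0], "grip": 0.3}, {"dp": [0.2, 0, -0.14], "delta_rot": [0, 0, 0], "grip": 0.3}]}}

```text
time: 15.2
ee_pos: [0.3806, 0.0751, 0.3376]
tcp_rot: [0.001, 0.519, 0.854, 0.001]
contact_force: [-0.3, -0.5, -0.0]
width: 0.349
grip_force: 0.0
```

```bash
python3 - <<'E'
from h import *
go(.4740,-.1096,.2,27.5)
for k in range(2):
  s=imaging.grab_frame("scene")
  for _ in range(8): t=imaging.grab_frame("top")
  [print(b[:3]) for b in blobs(s,30,(320,160,420,215))];print()
  [print('top',b[:3]) for b in blobs(t,50,(305,215,430,295),8)]
cv2.imwrite("pics/s9f.png",s);cv2.imwrite("pics/t9f.png",t)
L=plane("scene",(330.4,184.8),.2);
a=np.radians(117);u=np.array([np.cos(a),np.sin(a)]);X=[*(np.array([.513,-.185])+.086*u),.2];print("expect tab",proj("scene",X),proj("top",X))
E
```

```text
t 15.2 pos [0.3806 0.0751 0.3376] yaw_y 27.41 F [-0.26 -0.53 -0.04] w 0.349 j1,j6 [ -5.8 -33.2]
dp [-0.2069, -0.0025, 0.1377] rot [0.0009, 0.0001, -0.0005]
([357.0, 179.7], 1869, [322, 160, 71, 54])
([394.5, 192.2], 122, [389, 186, 12, 13])

top ([359.9, 217.0], 24, [356, 215, 8, 5])
top ([400.1, 232.0], 12, [399, 230, 4, 5])
top ([373.9, 243.4], 174, [367, 234, 15, 22])
top ([356.8, 241.9], 103, [349, 237, 15, 12])
top ([383.6, 246.9], 8, [383, 245, 3, 4])
top ([366.2, 254.2], 13, [364, 253, 6, 3])
top ([367.9, 264.7], 36, [365, 262, 7, 7])
top ([387.5, 275.5], 26, [385, 270, 6, 12])
([356.7, 178.1], 1739, [323, 160, 70, 51])
([394.5, 192.2], 121, [389, 186, 12, 13])
([358.7, 204.0], 89, [354, 196, 10, 18])

top ([359.9, 216.9], 24, [356, 215, 8, 5])
top ([399.8, 232.2], 11, [399, 230, 3, 5])
top ([374.0, 243.4], 176, [367, 233, 15, 23])
top ([356.5, 242.1], 102, [349, 237, 15, 12])
top ([383.6, 246.9], 8, [383, 245, 3, 4])
top ([365.4, 254.3], 10, [364, 253, 4, 4])
top ([367.8, 264.6], 32, [365, 262, 7, 7])
top ([387.6, 275.1], 28, [385, 270, 6, 12])
top ([364.9, 278.1], 8, [364, 277, 3, 3])
expect tab [359.18578421 206.70777404] [344.11855228 259.55691358]
```

Move the arm well clear to verify.

Call:
{"api": "drive_tool", "payload": {"motion": [{"dp": [0.15, 0.05, 0], "delta_rot": [0, 0, 0], "grip": 0.3}, {"dp": [0.15, 0.05, 0], "delta_rot": [0, 0, 0], "grip": 0.3}, {"dp": [0.15, 0.05, 0], "delta_rot": [0, 0, 0], "grip": 0.3}, {"dp": [0.22, 0.1, 0], "delta_rot": [0, 0, 0], "grip": 0.3}, {"dp": [0.22, 0.1, 0], "delta_rot": [0, 0, 0], "grip": 0.3}, {"dp": [0.22, 0.1, 0], "delta_rot": [0, 0, 0], "grip": 0.3}, {"dp": [0.22, 0.1, 0], "delta_rot": [0, 0, 0], "grip": 0.3}]}}

```text
time: 16.8
ee_pos: [0.3714, 0.3133, 0.3358]
tcp_rot: [-0.0, 0.522, 0.853, -0.001]
contact_force: [-0.5, -0.3, -0.3]
width: 0.346
grip_force: 0.0
```

```bash
python3 - <<'E'
from h import *
for k in range(2):
  for _ in range(8): t=imaging.grab_frame("top")
  s=imaging.grab_frame("scene")
  B=blobs(s,30,(320,160,420,215));[print(b[:3]) for b in B];print()
  [print('top',b[:3]) for b in blobs(t,50,(305,215,430,295),8)]
cv2.imwrite("pics/s10f.png",s)
L=plane("scene",(330.4,184.8),.2);
for a in (115,117,119):
  r=np.radians(a);u=np.array([np.cos(r),np.sin(r)]);X=[*(np.array([.513,-.185])+.087*u),.2];Y=X[:2]+[.2-.096];print(a,"expect tab",proj("scene",X),proj("top",X),"rim",proj("scene",Y))
m=(s[:,:,:].min(2)>110).astype(np.uint8)
E
```

```text
([368.7, 189.1], 61, [363, 185, 11, 9])
([394.6, 192.0], 121, [389, 186, 12, 13])
([359.3, 204.8], 73, [356, 199, 8, 15])

top ([359.9, 217.0], 24, [356, 215, 8, 5])
top ([399.7, 232.1], 9, [399, 230, 3, 5])
top ([373.5, 244.2], 159, [367, 234, 14, 22])
top ([379.2, 236.1], 9, [377, 234, 4, 5])
top ([356.8, 241.9], 96, [349, 237, 15, 13])
top ([383.6, 246.9], 8, [383, 245, 3, 4])
top ([365.7, 254.2], 11, [364, 253, 4, 4])
top ([367.6, 264.7], 33, [365, 261, 6, 8])
top ([387.6, 275.0], 27, [385, 270, 6, 12])
([368.7, 189.2], 62, [363, 185, 11, 9])
([394.7, 191.8], 126, [389, 186, 12, 13])
([359.4, 205.1], 70, [356, 199, 8, 15])

top ([359.9, 217.0], 23, [356, 215, 8, 5])
top ([399.7, 232.1], 9, [399, 230, 3, 5])
top ([373.6, 244.2], 160, [367, 234, 14, 22])
top ([379.4, 236.3], 12, [377, 234, 5, 5])
top ([356.8, 242.1], 102, [349, 237, 15, 13])
top ([365.2, 254.3], 9, [364, 253, 3, 4])
top ([344.5, 256.5], 8, [343, 256, 4, 2])
top ([368.0, 264.8], 35, [365, 262, 7, 7])
top ([387.6, 275.2], 25, [385, 270, 6, 12])
top ([364.9, 277.2], 9, [364, 274, 3, 6])
115 expect tab [357.94152012 206.79465507] [343.2457931  258.62405634] rim [355.36361598 236.23383914]
117 expect tab [359.14800568 206.94088799] [343.75797537 259.72845968] rim [356.50795926 236.38035183]
119 expect tab [360.35902143 207.06251294] [344.3085864  260.81518673] rim [357.65678152 236.50149375]
```

The loose strainer's tab is still at scene (359.3,205), where a hang at 117° should put it. The other head tab hasn't moved, at (394.6,192). It is hanging, still and aligned, so I hand in.

```bash
python3 -c "
from bench import robot
print(robot.sign_off())"
```

```text
the job is handed in; nothing more can be done
None
```

The free hook is over the pointer to within about 1–2°, the steel hoop strainer hangs on it upright and still, nothing else on the worktop was handled, and the job was handed in at about 18 s of the 72 s allowed.

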